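# Show the engine control unit's label to the inspection camera

## Robot

A 6-joint arm with a two-finger parallel gripper is mounted at the origin on the work surface. World frame = base frame: x ahead of the robot, y to its left, z up, the work surface at z = 0. Lengths are in m, angles in rad, forces in N, time in s.
With the tool pointing down it reaches from about 0.25 to 0.775 m from the base axis. Payload 4 kg.
Tool frame: the origin (TCP) lies where the fingers leave the gripper's body, on its centre line; the fingertips stand 97 mm ahead of it and the grasp point (between the pads) lies 78 mm ahead of it; z points along the fingers, y is the line along which they close (so a half turn about z gives the same grasp; the last joint's range is limited). The gripper opens to 94 mm and grips with 3 to 60 N. Pads are 16 mm wide; open, the fingers measure 119 mm over their backs; the gripper's body (75 mm by 177 mm) begins 78 mm behind the grasp point.
Start: joints at [-1.444, 0.087, 1.371, -0, 1.684, -0.103], TCP at [0.125, -0.536, 0.303] pointing down, gripper open.
Joint ranges: [-3.1, 3.1], [-0.76, 2.03], [0.27, 2.55], [-1.08, 4.22], [0.17, 2.65], [-2.57, 2.57]. Speed limits (rad/s): [2.79, 2.79, 3.14, 3.14, 3.14, 3.14].

## Interface

Orientations are given as [roll, pitch, yaw] about the fixed x, y, z axes, in that order (R = Rz(yaw) Ry(pitch) Rx(roll)).
In Python, from bench import robot, eyes gives the robot as it stands. The module is installed in compiled form; this text tells all that it offers.
- The arm moves only by the tool carry_out, never from a script. Its argument "deltas" is a list of rows, each an object of numbers: "dx", "dy", "dz": the shift along the tool's x, y, z each as a share of 0.02 m, from -1 to 1; "wx", "wy", "wz": the turn, a rotation vector about the tool's x, y, z each as a share of 0.12 rad, from -1 to 1; "gripper": the closure in counts, from 0 (fully open) to 255 (shut). In form: [{"dx": .., "dy": .., "dz": .., "wx": .., "wy": .., "wz": .., "gripper": ..}, ...]. A call has 1 to 20 rows; each row shifts and turns the commanded pose from where the row before left it, along the tool's axes as they then stand; what a row does not reach is not made up. A row lasts 1/12 s, in which the tool goes at most 41.7 mm and 7.16 degrees, less where a joint would pass 70% of its speed; a pose out of reach is approached as far as the arm can. A call with a number of a shift or a turn outside -1 to 1 is refused whole. A call with a gripper value outside its range is refused whole. The fingers move at their own pace and stop on an object; the grip force is fixed at half the most. Time passes only in rows, so rows that do not move let the fingers close. It gives the time, the measured TCP pose, the force, the opening and the grip force at its end, in the units of the state.
- robot.get_obs(): the state, without advancing time (a new reading comes with each control period).
- eyes.snapshot(name): name is "scene" or "top" or "wrist"; returns the picture (480x640x3 uint8, red, green, blue); there is no depth.
- eyes.get_calibration(name): a dict with "fovy" (degrees; the focal length in pixels is half the picture's height over the tangent of half this angle, whatever the lens; pixels are square), "cx", "cy" (the principal point, pixels), "R" (3x3) and "t" (3): a world point X has camera coordinates R X + t. Camera axes: x right, y down, z forward; pixel columns grow to the right and rows downward; lengths in m; the calibration is good to about 2 mm. The wrist camera is an equidistant fisheye: a pixel r from the principal point sees the ray r / f radians off the axis. A picture is of the moment at which its call begins: read the wrist's pose just before it. get_calibration takes no time and is no camera call; for the wrist camera it gives the pose at the moment of the call.
- robot.close_job(): hands the job in; it is judged then, once.
The state is a dict: "time": time; "joint_positions": joint angles; "qvel": joint speeds; "joint_torque": joint torques, N m; "tool_pos": TCP position; "ee_rot": TCP orientation; "wrist_force": force on the tool from outside, world axes, zero at the start; "wrist_torque": the same for the moment, N m; "width": finger opening in m; "finger_force": force on a finger pad.
Only numpy, scipy, OpenCV 4.12 (cv2) and the standard library are available. Lean on these libraries where they do the work, as an engineer would, in place of code of your own. Each camera call takes 0.05 s, during which the arm holds its last target. There are 200 camera calls.

## Task

Draw the bare-aluminium engine control unit straight up out of its slot in the black module box and hold it up to the inspection camera for its warranty picture: right way up (plug strip below), its white label (on the side facing away from the robot) square to the lens and level in the picture, the middle of the label on the lens axis 200 mm in front of the lens. Leave the two black units in their slots, do not touch the camera or its stand, and do not disturb the other things on the bench. Finish while holding the unit still there; do not put it down.

Things in the scene. Friction and masses are not known exactly. Their poses are not given: they have to be found in the camera images.
- ecu_center (a point): Centre, half-way up, of the loose engine control unit: upright slab with bare aluminium case, 16 mm thick (x), 124 wide (y), 122 tall (z up), about 0.3 kg, in any of the slots. Its axes: +x points out of the labelled face, away from the robot while in the box. Lowest 12 mm: black plug strip 14 x 84. The plain top 40 mm stands above the box, to grip across the 16 mm; ribs lower on the -x face.
- ecu_label (a point): Middle of the white label (80 mm wide, 50 tall, blue stripe along its upper edge) on the unit's +x face: 8 mm in front (+x) of the unit's centre and 6 mm below it. Axes as the unit's: +x out of the label, y along its width, z up.
- box: Black open module box, fixed; origin under centre; 188 (x) x 136 (y) mm, 85 high; floor 6 mm. Slots at x = -56, 0, +56 mm: grey upright guides at both ends (|y| 52 to 64), up to the rim, 1.5 to 2 mm free around a unit. Units rise 43 mm above the rim, 128 above the bench, with 40 mm gaps between them; lift 80 mm to leave the guides, 130 to clear the neighbours. Spigot 30 mm out at -y, ears at x.
- unit_b_center (a point): Centre (half-way up) of one of the two black-cased control units, same size as the aluminium one, loose in another slot. To be left there.
- unit_c_center (a point): Centre (half-way up) of the other black-cased control unit, loose in the remaining slot. To be left there.
- lens (a point): Centre of the front of the camera's lens: black barrel in a ring light on a white 50 mm head, on a fixed stand (base plate 150 x 190 mm, steel column 446 tall, 50 mm behind the head's pivot). Axes are the head's: it looks along -x, 11 to 26 degrees downward, set differently each time; y is horizontal, z up in the picture. Its pivot is 50 mm behind this point, 350 mm above the bench.
- focus (a point): Point in empty air on the lens axis, 200 mm in front of the lens: where the middle of the label must be. Axes as the camera head's: the unit is square, level and upright to the camera when its x, y, z axes are parallel to these, its label (+x) looking into the lens.
- valve_new: New cream-coloured plastic breather valve, a T of 116 mm length and 28 mm height with a black nozzle, lying loose; origin under its middle. Bystander.
- valve_old: Old brown breather valve of the same shape, lying loose; origin under its middle. Bystander.
- spray_can: White and red spray can, 65 mm across, 192 mm tall, standing loose; origin at the centre of its underside. Bystander.
- wrench: Steel wrench, 180 mm, lying loose on the bench. Bystander.
Mind the look-alikes: they are no part of the job. What is shaped like the part that bears ecu_center but orange is not meant.

How it is judged:
By the outcome, as a careful person would: the job done as asked, in the order asked, and still so for the second after the job is handed in, while the arm keeps its last pose, push and grip.
It also fails if it takes over 35 s, if anything falls off the work surface, if the arm or the gripper's body presses on something with over 40 N, if the wrist force passes 120 N, or if a joint passes its speed limit or range.

## Working session

There is one attempt and no reset: what is moved stays moved. The work goes in short steps, Python scripts to look and compute and a tool call to move; the robot and the scene stay as the last step left them, time stands still between calls to the robot, and variables do not carry over. Pictures are saved under pics/ and viewed, at most 10 in all, crops included, and the job is handed in when it is done.

Besides the shell and the picture viewer there is one more tool, called as name(argument=value, ...), one argument or row to a line, values as JSON. carry_out: Moves the arm, as the interface text tells. Shift numbers are shares of 0.02 m and turn numbers shares of 0.12 rad, none past 1 either way. Its arguments: {"type":"object","properties":{"deltas":{"type":"array","items":{"type":"object","properties":{"dx":{"type":"number"},"dy":{"type":"number"},"dz":{"type":"number"},"wx":{"type":"number"},"wy":{"type":"number"},"wz":{"type":"number"},"gripper":{"type":"number"}}}}},"required":["deltas"]}

```bash
mkdir -p pics; python3 - <<'E'
from bench import robot, eyes
import cv2, numpy as np
np.set_printoptions(precision=4,suppress=True)
for n in ("scene","top"):
    cv2.imwrite(f"pics/{n}0.png", eyes.snapshot(n)[:,:,::-1])
    c=eyes.get_calibration(n); print(n,c["fovy"],c["cx"],c["cy"]); print(np.array(c["R"]),c["t"])
c=eyes.get_calibration("wrist");print(c)
print(robot.get_obs())
E
```

```text
scene 45.841717711052965 314.50425637112 240.03655380033373
[[-0.7607  0.6488 -0.0179]
 [ 0.5035  0.5725 -0.6471]
 [-0.4096 -0.5013 -0.7622]] [ 0.442  -0.1269  1.7154]
top 53.36496344663885 324.88418123079896 242.21135694708082
[[ 0.0609 -0.9981  0.0039]
 [-0.9775 -0.0605 -0.2021]
 [ 0.202   0.0085 -0.9794]] [-0.0496  0.6214  1.3538]
{'fovy': 65.70646984690485, 'cx': 312.43473361237704, 'cy': 234.80994518486287, 'R': array([[ 0.2276, -0.9737, -0.0018],
       [-0.9477, -0.222 ,  0.2292],
       [-0.2236, -0.0505, -0.9734]]), 't': array([-0.549 , -0.0233,  0.3894])}
{'time': 0.1, 'joint_positions': array([-1.4441,  0.0879,  1.3721,  0.    ,  1.6836, -0.1031]), 'qvel': array([ 0.0006, -0.0015, -0.0032,  0.0005,  0.0002, -0.0001]), 'joint_torque': array([  0.0032, -34.1249, -30.3301,   0.0721,   0.0303,  -0.0001]), 'tool_pos': array([ 0.1252, -0.5353,  0.3016]), 'ee_rot': array([-3.1397, -0.0002,  0.2298]), 'wrist_force': array([-0.2656, -0.6449,  0.3177]), 'wrist_torque': array([-0.0205,  0.0041, -0.0116]), 'finger_force': 0.0, 'width': 0.09412181578683167}
```

View pics/scene0.png

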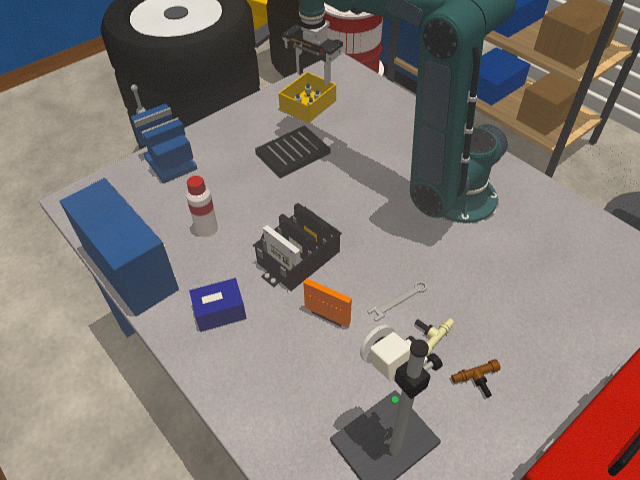

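View pics/top0.png

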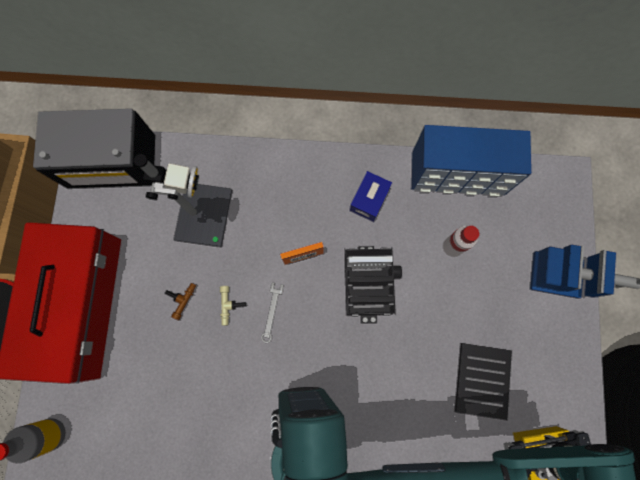

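The scene picture shows the robot at upper right. The box is at scene (297,245), with the aluminium unit in its far slot at (282,247), and the same unit shows at top (371,257). The camera head is at scene (390,350) and top (180,178).

Candidates for the ECU are:
- the aluminium unit, scene (282,247), which I choose
- two black units, scene (303,237) and (320,225)
- the orange slab, scene (327,302)
- the blue box, scene (218,303)

I'll check the choice in a close crop.

```bash
python3 - <<'E'
import cv2, numpy as np
s=cv2.imread("pics/scene0.png");t=cv2.imread("pics/top0.png")
def crop(im,u,v,w,h,k): return cv2.resize(im[v:v+h,u:u+w],None,fx=k,fy=k,interpolation=cv2.INTER_CUBIC)
# left: scene box (240..350,195..295) x4... right: top
a=np.hstack([crop(s,245,195,100,75*1,4),crop(t,330,235,100,75,4)]); a=a
b=np.hstack([crop(s,340,320,100,75,4),crop(t,135,145,100,75,4)])
cv2.imwrite("pics/c1.png",np.vstack([a,b])); print(a.shape)
E
```

```text
(300, 800, 3)
```

View pics/c1.png

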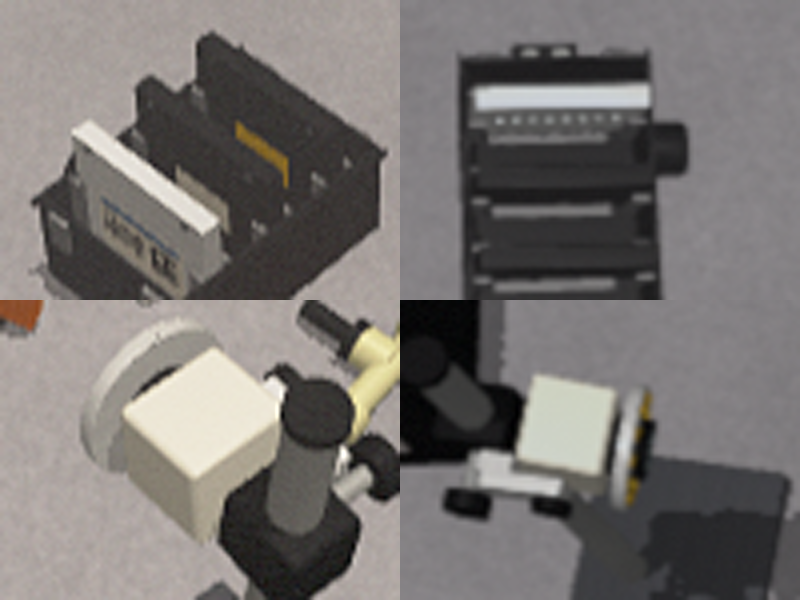

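The close crop confirms the bright aluminium unit with its white label and blue stripe in the far (+x) slot, and two dark units in the other slots. The camera's lens points to the right in the top picture, towards -y.

```bash
cat >h.py <<'E'
import numpy as np, cv2
from bench import robot, eyes
np.set_printoptions(precision=4,suppress=True)
def ray(c,px):
    f=240/np.tan(np.radians(c["fovy"])/2); d=(np.array(px,float)-[c["cx"],c["cy"]])/f
    if c.get("fish"):
        r=np.hypot(*d); v=np.array([*(d*np.sin(r)/r if r>0 else d),np.cos(r)])
    else: v=np.array([*d,1.])
    R=np.array(c["R"]); return -R.T@np.array(c["t"]), R.T@(v/np.linalg.norm(v))
def proj(c,X):
    f=240/np.tan(np.radians(c["fovy"])/2); p=np.array(c["R"])@np.array(X)+np.array(c["t"])
    if c.get("fish"):
        h=np.hypot(p[0],p[1]); return np.array([c["cx"],c["cy"]])+f*np.arctan2(h,p[2])*p[:2]/max(h,1e-9)
    return np.array([c["cx"],c["cy"]])+f*p[:2]/p[2]
def tri(obs):
    A=np.zeros((3,3));b=np.zeros(3)
    for c,px in obs:
        o,d=ray(c,px);P=np.eye(3)-np.outer(d,d);A+=P;b+=P@o
    X=np.linalg.solve(A,b)
    return X,max(np.linalg.norm(proj(c,X)-px) for c,px in obs)
E
python3 - <<'E'
from h import *
S=eyes.get_calibration("scene");T=eyes.get_calibration("top")
def go(name,s,t,so,to):
    X,e=tri([(S,np.array(so)+np.array(s)/4),(T,np.array(to)+np.array(t)/4)]);print(name,X,e);return X
bo=(245,195),(330,235)
go("ecu top -y label",(72,127),(249,88),*bo)
go("ecu top +y label",(203,236),(74,88),*bo)
go("ecu top +y back",(218,221),(75,109),*bo)
go("ecu top -y back",(91,121),(249,107),*bo)
ho=(340,320),(135,145)
a=go("front +x",(125,113),(214,88),*ho)
b=go("front -x",(212,49),(204,173),*ho)
c=go("back -x",(281,105),(115,165),*ho)
d=go("back +x",(193,178),(131,76),*ho)
print((a+b-c-d)/2,(a-b+d-c)/2)
E
```

```text
ecu top -y label [ 0.5798 -0.2043  0.1277] 0.2678618250790669
ecu top +y label [ 0.5721 -0.0806  0.1236] 0.21784602916754225
ecu top +y back [ 0.5574 -0.0825  0.1247] 0.04142051714926699
ecu top -y back [ 0.5661 -0.2043  0.1238] 0.20749620277297373
front +x [0.7232 0.3247 0.3662] 1.0217071409834895
front -x [0.6708 0.3256 0.3629] 1.1268933754519188
back -x [0.6714 0.3715 0.3746] 1.2695632617636265
back +x [0.7258 0.3702 0.3753] 0.2519454848848261
[-0.0016 -0.0457 -0.0104] [ 0.0534 -0.0011  0.0021]
```

```bash
cat >>h.py <<'E'
from scipy.spatial.transform import Rotation as Ro
def tool():
    o=robot.get_obs(); return np.array(o["tool_pos"]),Ro.from_euler("xyz",o["ee_rot"])
def plan(p,R,tp,tR,n1=None,n2=None):
    """turn first (tool-frame rotvec share total), then shift in new tool axes"""
    w=(R.inv()*tR).as_rotvec()/0.12; d=tR.inv().apply(np.array(tp)-p)/0.02
    print("turn total",w,"rows>=",np.abs(w).max(),"| shift total",d,"rows>=",np.abs(d).max())
def wcal(): c=dict(eyes.get_calibration("wrist"));c["fish"]=True;return c
def axes(x,z):  # tool R from x hint and z
    z=np.array(z,float)/np.linalg.norm(z); y=np.cross(z,x);y/=np.linalg.norm(y);return Ro.from_matrix(np.c_[np.cross(y,z),y,z])
E
python3 - <<'E'
from h import *
p,R=tool();c=wcal()
Rc=np.array(c["R"]);cp=-Rc.T@c["t"]
co=R.inv().apply(cp-p);Rct=R.as_matrix().T@Rc.T   # cam axes in tool
print("cam pos in tool",co);print("cam axes in tool (cols)\n",Rct)
np.savez("cam.npz",co=co,Rct=Rct)
# A: above ECU
RA=Ro.from_euler("xyz",[np.pi,0,np.radians(93.8)])
plan(p,R,[0.569,-0.143,0.34],RA)
def show(tp,tR,name):
    M=tR.as_matrix()@Rct; cc=dict(c);cc["R"]=M.T;cc["t"]=-M.T@(np.array(tp)+tR.apply(co))
    for X in ([.697,.34,.35],[.697,.30,.33],[.569,-.143,.128]): print(name,X,proj(cc,X),(cc["R"]@X+cc["t"]))
show([0.569,-0.143,0.34],RA,"A")
for tl in (30,45,60):
    # tilt tool z toward +y (and a little +x): 
    a=np.radians(tl); z=[0.3*np.sin(a),np.sin(a),-np.cos(a)]
    for yaw in (93.8,180):
        x=[np.cos(np.radians(yaw)),np.sin(np.radians(yaw)),0]
        RB=axes(x,z); show([0.58,0.0,0.42],RB,f"B{tl},{yaw}")
E
```

```text
cam pos in tool [ 0.0665 -0.0002 -0.0817]
cam axes in tool (cols)
 [[-0.0002 -0.9733 -0.2294]
 [ 1.     -0.0002  0.0001]
 [-0.0001 -0.2294  0.9733]]
turn total [ -0.012   -0.0127 -11.7274] rows>= 11.727399964154047 | shift total [18.0991 23.4386 -1.918 ] rows>= 23.43861592225512
A [0.697, 0.34, 0.35] [ 530.4251 -327.9682] [ 0.1598 -0.4126 -0.0235]
A [0.697, 0.3, 0.33] [ 534.6246 -300.0323] [ 0.1572 -0.3783  0.0051]
A [0.569, -0.143, 0.128] [312.6352 231.5191] [ 0.0002 -0.0027  0.3012]
B30,93.8 [0.697, 0.34, 0.35] [440.9009 -25.4558] [ 0.1219 -0.247   0.2779]
B30,93.8 [0.697, 0.3, 0.33] [438.1086  12.8831] [ 0.1152 -0.2034  0.2855]
B30,93.8 [0.569, -0.143, 0.128] [236.4803 480.0497] [-0.0801  0.2586  0.3275]
B30,180 [0.697, 0.34, 0.35] [546.3852 296.925 ] [0.2596 0.0689 0.3524]
B30,180 [0.697, 0.3, 0.33] [515.1646 300.7598] [0.215  0.0699 0.3499]
B30,180 [0.569, -0.143, 0.128] [ 13.893  199.9104] [-0.2697 -0.0315  0.2591]
B45,93.8 [0.697, 0.34, 0.35] [412.7217  58.8463] [ 0.1069 -0.1875  0.3561]
B45,93.8 [0.697, 0.3, 0.33] [408.0519  93.6577] [ 0.0975 -0.144   0.3522]
B45,93.8 [0.569, -0.143, 0.128] [189.5372 544.5886] [-0.1192  0.3006  0.2583]
B45,180 [0.697, 0.34, 0.35] [475.3684 258.8066] [0.1911 0.0281 0.4069]
B45,180 [0.697, 0.3, 0.33] [446.1767 265.5617] [0.1487 0.0342 0.3941]
B45,180 [0.569, -0.143, 0.128] [-69.5777 223.8224] [-0.3074 -0.0088  0.1854]
B60,93.8 [0.697, 0.34, 0.35] [381.8423 137.9434] [ 0.0803 -0.1121  0.4154]
B60,93.8 [0.697, 0.3, 0.33] [373.7999 169.2196] [ 0.0674 -0.0721  0.4003]
B60,93.8 [0.569, -0.143, 0.128] [110.692  594.5447] [-0.1733  0.309   0.176 ]
B60,180 [0.697, 0.34, 0.35] [402.9509 231.2031] [ 0.1095 -0.0044  0.4408]
B60,180 [0.697, 0.3, 0.33] [375.8613 241.0856] [0.0722 0.0071 0.419 ]
B60,180 [0.569, -0.143, 0.128] [-149.438   271.7977] [-0.3242  0.026   0.1092]
```

carry_out(
  deltas=[
    {"dx": 0.967,"dy": -0.655,"dz": -0.2},
    {"dx": 0.967,"dy": -0.655,"dz": -0.2},
    {"dx": 0.967,"dy": -0.655,"dz": -0.2},
    {"dx": 0.967,"dy": -0.655,"dz": -0.2},
    {"dx": 0.967,"dy": -0.655,"dz": -0.2},
    {"dx": 0.967,"dy": -0.655,"dz": -0.2},
    {"dx": 0.967,"dy": -0.655,"dz": -0.2},
    {"dx": 0.967,"dy": -0.655,"dz": -0.2},
    {"dx": 0.967,"dy": -0.655,"dz": -0.2},
    {"dx": 0.967,"dy": -0.655,"dz": -0.2},
    {"dx": 0.967,"dy": -0.655,"dz": -0.2},
    {"dx": 0.967,"dy": -0.655,"dz": -0.2},
    {"dx": 0.967,"dy": -0.655,"dz": -0.2},
    {"dx": 0.967,"dy": -0.655,"dz": -0.2},
    {"dx": 0.967,"dy": -0.655,"dz": -0.2},
    {"dx": 0.967,"dy": -0.655,"dz": -0.2},
    {"dx": 0.967,"dy": -0.655,"dz": -0.2},
    {"dx": 0.967,"dy": -0.655,"dz": -0.2},
    {"dx": 0.967,"dy": -0.655,"dz": -0.2},
    {"dx": 0.967,"dy": -0.655,"dz": -0.2},
  ],
)

```text
invalid input
```

carry_out(
  deltas=[
    {"dx": 0.967,"dy": -0.655,"dz": -0.2},
    {"dx": 0.967,"dy": -0.655,"dz": -0.2},
    {"dx": 0.967,"dy": -0.655,"dz": -0.2},
    {"dx": 0.967,"dy": -0.655,"dz": -0.2},
    {"dx": 0.967,"dy": -0.655,"dz": -0.2},
    {"dx": 0.967,"dy": -0.655,"dz": -0.2},
    {"dx": 0.967,"dy": -0.655,"dz": -0.2},
    {"dx": 0.967,"dy": -0.655,"dz": -0.2},
    {"dx": 0.967,"dy": -0.655,"dz": -0.2},
    {"dx": 0.967,"dy": -0.655,"dz": -0.2},
    {"wz": -0.977},
    {"wz": -0.977},
    {"wz": -0.977},
    {"wz": -0.977},
    {"wz": -0.977},
    {"wz": -0.977},
  ],
)

```text
invalid input
```

carry_out(
  deltas=[
    {"wz": -0.977},
    {"wz": -0.977},
    {"wz": -0.977},
    {"wz": -0.977},
    {"wz": -0.977},
    {"wz": -0.977},
    {"wy": 0.935},
    {"wy": 0.935},
    {"wy": 0.935},
    {"wy": 0.935},
    {"wy": 0.935},
    {"wy": 0.935},
    {"wy": 0.935},
    {},
  ],
)

```text
invalid input
```

```bash
python3 - <<'E'
from h import *
import pickle
p,R=tool();c=wcal();im=eyes.snapshot("wrist")[:,:,::-1]
cv2.imwrite("pics/w1.png",im);pickle.dump(c,open("w1.pkl","wb"));print(p,R.as_euler("xyz",True))
for X in ([.697,.34,.35],[.697,.30,.33]): print(proj(c,X))
E
```

```text
[ 0.1252 -0.5353  0.3016] [-179.8899   -0.0122   13.1683]
[-146.571  -196.9024]
[-131.0501 -203.3232]
```

View pics/w1.png

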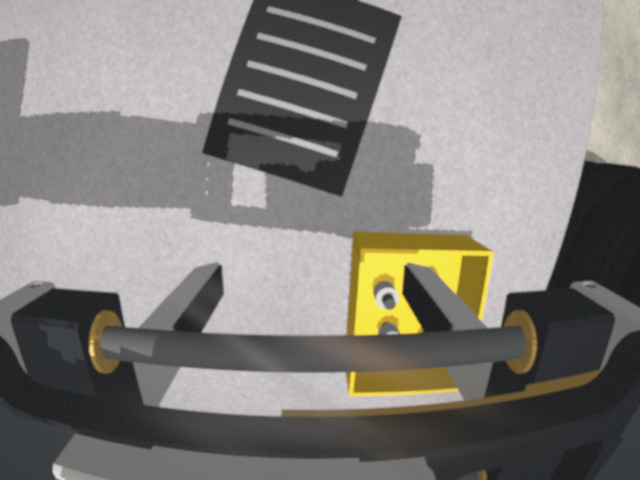

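All three moves were refused and the arm did not move. The wrist picture shows only the yellow bin at (420,315) and the grille at (300,95). The rows probably need all seven fields, so I'll resend them in full.

carry_out(
  deltas=[
    {"dx": 0.967,"dy": -0.655,"dz": -0.2,"wx": 0,"wy": 0,"wz": 0,"gripper": 140},
    {"dx": 0.967,"dy": -0.655,"dz": -0.2,"wx": 0,"wy": 0,"wz": 0,"gripper": 140},
    {"dx": 0.967,"dy": -0.655,"dz": -0.2,"wx": 0,"wy": 0,"wz": 0,"gripper": 140},
    {"dx": 0.967,"dy": -0.655,"dz": -0.2,"wx": 0,"wy": 0,"wz": 0,"gripper": 140},
    {"dx": 0.967,"dy": -0.655,"dz": -0.2,"wx": 0,"wy": 0,"wz": 0,"gripper": 140},
    {"dx": 0.967,"dy": -0.655,"dz": -0.2,"wx": 0,"wy": 0,"wz": 0,"gripper": 140},
    {"dx": 0.967,"dy": -0.655,"dz": -0.2,"wx": 0,"wy": 0,"wz": 0,"gripper": 140},
    {"dx": 0.967,"dy": -0.655,"dz": -0.2,"wx": 0,"wy": 0,"wz": 0,"gripper": 140},
    {"dx": 0.967,"dy": -0.655,"dz": -0.2,"wx": 0,"wy": 0,"wz": 0,"gripper": 140},
    {"dx": 0.967,"dy": -0.655,"dz": -0.2,"wx": 0,"wy": 0,"wz": 0,"gripper": 140},
    {"dx": 0.967,"dy": -0.655,"dz": -0.2,"wx": 0,"wy": 0,"wz": 0,"gripper": 140},
    {"dx": 0.967,"dy": -0.655,"dz": -0.2,"wx": 0,"wy": 0,"wz": 0,"gripper": 140},
    {"dx": 0.967,"dy": -0.655,"dz": -0.2,"wx": 0,"wy": 0,"wz": 0,"gripper": 140},
    {"dx": 0.967,"dy": -0.655,"dz": -0.2,"wx": 0,"wy": 0,"wz": 0,"gripper": 140},
    {"dx": 0.967,"dy": -0.655,"dz": -0.2,"wx": 0,"wy": 0,"wz": 0,"gripper": 140},
  ],
)

```text
time: 1.4
tool_pos: [0.3635, -0.2771, 0.3626]
ee_rot: [-3.141, 0.0, 0.23]
wrist_force: [0.1, -0.5, -0.4]
width: 0.0424
finger_force: 0.0
```

carry_out(
  deltas=[
    {"dx": 0.967,"dy": -0.655,"dz": -0.2,"wx": 0,"wy": 0,"wz": 0,"gripper": 140},
    {"dx": 0.967,"dy": -0.655,"dz": -0.2,"wx": 0,"wy": 0,"wz": 0,"gripper": 140},
    {"dx": 0.967,"dy": -0.655,"dz": -0.2,"wx": 0,"wy": 0,"wz": 0,"gripper": 140},
    {"dx": 0.967,"dy": -0.655,"dz": -0.2,"wx": 0,"wy": 0,"wz": 0,"gripper": 140},
    {"dx": 0.967,"dy": -0.655,"dz": -0.2,"wx": 0,"wy": 0,"wz": 0,"gripper": 140},
    {"dx": 0.967,"dy": -0.655,"dz": -0.2,"wx": 0,"wy": 0,"wz": 0,"gripper": 140},
    {"dx": 0.967,"dy": -0.655,"dz": -0.2,"wx": 0,"wy": 0,"wz": 0,"gripper": 140},
    {"dx": 0.967,"dy": -0.655,"dz": -0.2,"wx": 0,"wy": 0,"wz": 0,"gripper": 140},
    {"dx": 0.967,"dy": -0.655,"dz": -0.2,"wx": 0,"wy": 0,"wz": 0,"gripper": 140},
    {"dx": 0.967,"dy": -0.655,"dz": -0.2,"wx": 0,"wy": 0,"wz": 0,"gripper": 140},
    {"dx": 0.967,"dy": -0.655,"dz": -0.2,"wx": 0,"wy": 0,"wz": 0,"gripper": 140},
    {"dx": 0.967,"dy": -0.655,"dz": -0.2,"wx": 0,"wy": 0,"wz": 0,"gripper": 140},
    {"dx": 0.967,"dy": -0.655,"dz": -0.2,"wx": 0,"wy": 0,"wz": 0,"gripper": 140},
    {"dx": 0.967,"dy": -0.655,"dz": -0.2,"wx": 0,"wy": 0,"wz": 0,"gripper": 140},
    {"dx": 0.967,"dy": -0.655,"dz": -0.2,"wx": 0,"wy": 0,"wz": 0,"gripper": 140},
  ],
)

```text
time: 2.65
tool_pos: [0.6014, -0.0197, 0.4223]
ee_rot: [-3.141, 0.001, 0.23]
wrist_force: [-0.4, 0.1, -0.3]
width: 0.0425
finger_force: 0.0
```

carry_out(
  deltas=[
    {"dx": 0,"dy": 0,"dz": 0,"wx": 0,"wy": 0,"wz": -0.977,"gripper": 140},
    {"dx": 0,"dy": 0,"dz": 0,"wx": 0,"wy": 0,"wz": -0.977,"gripper": 140},
    {"dx": 0,"dy": 0,"dz": 0,"wx": 0,"wy": 0,"wz": -0.977,"gripper": 140},
    {"dx": 0,"dy": 0,"dz": 0,"wx": 0,"wy": 0,"wz": -0.977,"gripper": 140},
    {"dx": 0,"dy": 0,"dz": 0,"wx": 0,"wy": 0,"wz": -0.977,"gripper": 140},
    {"dx": 0,"dy": 0,"dz": 0,"wx": 0,"wy": 0,"wz": -0.977,"gripper": 140},
    {"dx": 0,"dy": 0,"dz": 0,"wx": 0,"wy": 0,"wz": -0.977,"gripper": 140},
    {"dx": 0,"dy": 0,"dz": 0,"wx": 0,"wy": 0,"wz": -0.977,"gripper": 140},
    {"dx": 0,"dy": 0,"dz": 0,"wx": 0,"wy": 0,"wz": -0.977,"gripper": 140},
    {"dx": 0,"dy": 0,"dz": 0,"wx": 0,"wy": 0,"wz": -0.977,"gripper": 140},
    {"dx": 0,"dy": 0,"dz": 0,"wx": 0,"wy": 0,"wz": -0.977,"gripper": 140},
    {"dx": 0,"dy": 0,"dz": 0,"wx": 0,"wy": 0,"wz": -0.977,"gripper": 140},
  ],
)

```text
time: 3.65
tool_pos: [0.6007, -0.0207, 0.4221]
ee_rot: [-3.141, -0.0, 1.643]
wrist_force: [0.3, 0.3, -0.7]
width: 0.0425
finger_force: 0.0
```

carry_out(
  deltas=[
    {"dx": 0,"dy": 0,"dz": 0,"wx": 0,"wy": 0.935,"wz": 0,"gripper": 140},
    {"dx": 0,"dy": 0,"dz": 0,"wx": 0,"wy": 0.935,"wz": 0,"gripper": 140},
    {"dx": 0,"dy": 0,"dz": 0,"wx": 0,"wy": 0.935,"wz": 0,"gripper": 140},
    {"dx": 0,"dy": 0,"dz": 0,"wx": 0,"wy": 0.935,"wz": 0,"gripper": 140},
    {"dx": 0,"dy": 0,"dz": 0,"wx": 0,"wy": 0.935,"wz": 0,"gripper": 140},
    {"dx": 0,"dy": 0,"dz": 0,"wx": 0,"wy": 0.935,"wz": 0,"gripper": 140},
    {"dx": 0,"dy": 0,"dz": 0,"wx": 0,"wy": 0.935,"wz": 0,"gripper": 140},
    {"dx": 0,"dy": 0,"dz": 0,"wx": 0,"wy": 0,"wz": 0,"gripper": 140},
    {"dx": 0,"dy": 0,"dz": 0,"wx": 0,"wy": 0,"wz": 0,"gripper": 140},
  ],
)

```text
time: 4.4
tool_pos: [0.6009, -0.0218, 0.4207]
ee_rot: [-3.137, -0.784, 1.631]
wrist_force: [-1.0, 0.4, -0.6]
width: 0.0426
finger_force: 0.0
```

```bash
python3 - <<'E'
from h import *
import pickle
p,R=tool();c=wcal();im=eyes.snapshot("wrist")[:,:,::-1]
cv2.imwrite("pics/w2.png",im);pickle.dump(c,open("w2.pkl","wb"));print(p,R.as_euler("xyz",True))
for X in ([.697,.34,.35],[.697,.30,.33]): print(proj(c,X))
print(robot.get_obs()["joint_positions"])
E
```

```text
[ 0.6009 -0.0218  0.4207] [-179.7168  -44.9433   93.4752]
[424.2885  28.0957]
[427.2114  62.0416]
[-0.4026  0.2993  1.0333  0.7983  2.0682 -0.1642]
```

View pics/w2.png

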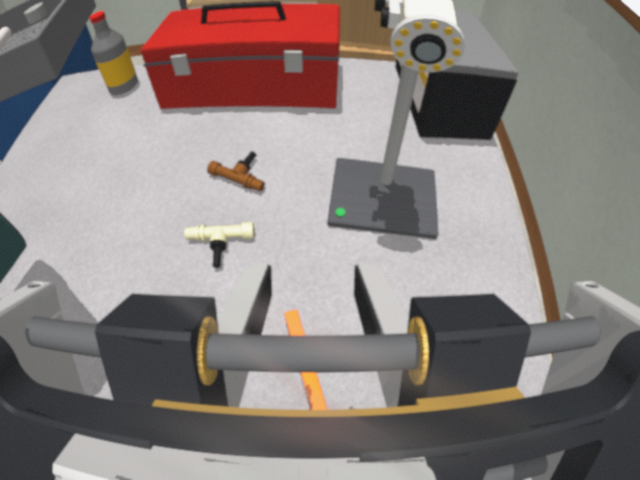

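The wrist picture shows the lens and ring light face-on, lens at (428,50). The stand's base plate is at (384,197) and the valves are at (235,175) and (220,232). I'll take a second view from farther +x and closer.

carry_out(
  deltas=[
    {"dx": 0.4,"dy": 1,"dz": 0.4,"wx": 0,"wy": 0,"wz": 0,"gripper": 140},
    {"dx": 0.4,"dy": 1,"dz": 0.4,"wx": 0,"wy": 0,"wz": 0,"gripper": 140},
    {"dx": 0.4,"dy": 1,"dz": 0.4,"wx": 0,"wy": 0,"wz": 0,"gripper": 140},
    {"dx": 0.4,"dy": 1,"dz": 0.4,"wx": 0,"wy": 0,"wz": 0,"gripper": 140},
    {"dx": 0.4,"dy": 1,"dz": 0.4,"wx": 0,"wy": 0,"wz": 0,"gripper": 140},
    {"dx": 0,"dy": 0,"dz": 0,"wx": 0,"wy": 0.8,"wz": 0,"gripper": 140},
    {"dx": 0,"dy": 0,"dz": 0,"wx": 0,"wy": 0.8,"wz": 0,"gripper": 140},
    {"dx": 0,"dy": 0,"dz": 0,"wx": 0,"wy": 0,"wz": 0,"gripper": 140},
    {"dx": 0,"dy": 0,"dz": 0,"wx": 0,"wy": 0,"wz": 0,"gripper": 140},
  ],
)

```text
time: 5.2
tool_pos: [0.6968, 0.0428, 0.422]
ee_rot: [-3.14, -0.974, 1.636]
wrist_force: [0.1, -0.2, 0.5]
width: 0.0426
finger_force: 0.0
```

```bash
python3 - <<'E'
from h import *
import pickle
p,R=tool();c=wcal();im=eyes.snapshot("wrist")[:,:,::-1]
cv2.imwrite("pics/w3.png",im);pickle.dump(c,open("w3.pkl","wb"));print(p,R.as_euler("xyz",True))
q=proj(c,[.697,.30,.33]);print(q,robot.get_obs()["joint_positions"])
a=cv2.imread("pics/w2.png")[0:120,370:490]
u=int(q[0])-65;v=max(0,int(q[1])-60);print(u,v)
b=im[v:v+120,u:u+120]
cv2.imwrite("pics/c2.png",cv2.resize(np.hstack([a,b]),None,fx=3.3333,fy=3.3333,interpolation=cv2.INTER_CUBIC))
E
```

```text
[0.6968 0.0428 0.422 ] [-179.8996  -55.8167   93.727 ]
[330.8192 146.6073] [-0.3074  0.5068  0.8247  1.0185  2.0112 -0.005 ]
265 86
```

View pics/c2.png

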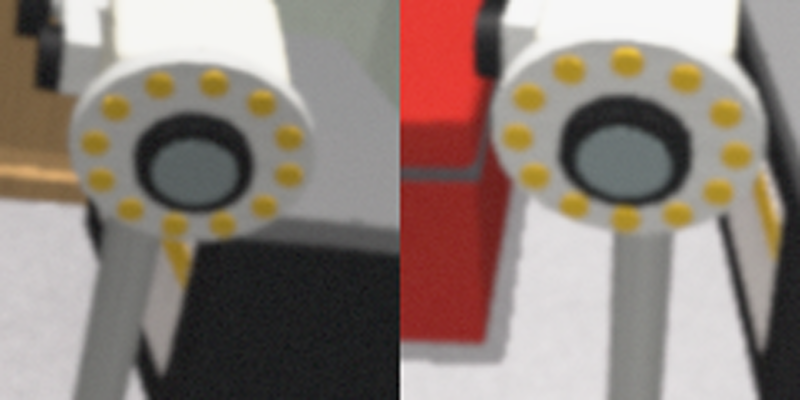

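Both crops show the ring's 12 yellow LEDs and the lens. The glass is at about (194,172) on the left and (625,161) on the right in crop pixels. I'll fit the head pose from the LED circle.

```bash
cat >head.py <<'E'
from h import *
import pickle
from scipy.optimize import least_squares
k=10/3
L=np.array([(214,82),(262,102),(290,137),(289,176),(264,206),(222,225),(175,223),(130,209),(100,180),(95,143),(116,107),(160,84)])/k+[370,0]
Q=(np.array([(627,61),(686,78),(727,113),(737,156),(718,191),(682,216),(626,218),(575,205),(535,176),(517,137),(530,97),(570,69)])-[400,0])/k+[265,86]
obs=[]
for n,P in (("w2",L),("w3",Q)):
    im=cv2.imread(f"pics/{n}.png").astype(float); c=pickle.load(open(n+".pkl","rb"))
    wt=np.clip(im[:,:,2]-im[:,:,0]-40,0,None); out=[]
    for p in P:
        for _ in range(2):
            u,v=np.round(p-.5).astype(int); ys,xs=np.mgrid[v-4:v+5,u-4:u+5]; w=wt[v-4:v+5,u-4:u+5]*(np.hypot(xs-p[0],ys-p[1])<4.5)
            p=np.array([(w*xs).sum(),(w*ys).sum()])/w.sum()
        out.append(p)
    print(n,"moved",np.abs(np.array(out)-P).max()); obs.append((c,np.array(out)))
X=np.array([tri([(c,P[i]) for c,P in obs])[0] for i in range(12)])
C=X.mean(0);n=np.linalg.svd(X-C)[2][2]; n*=np.sign(n[1])
print("free: C",C,"n",n,"r",np.linalg.norm(X-C,axis=1),"yaw",np.degrees(np.arctan2(n[1],n[0])),"tilt",np.degrees(np.arcsin(n[2])))
def axes_h(y,t):
    return Ro.from_euler("ZY",[y,-t]).as_matrix()   # x = out backwards-up
def res(q):
    A=axes_h(q[3],q[4]); r=[]
    for i in range(12):
        a=q[6]-i*np.pi/6; W=q[:3]+A@[0,q[5]*np.sin(a),q[5]*np.cos(a)]   # seen from front, clockwise
        for c,P in obs: r+=list(proj(c,W)-P[i])
    return np.array(r)
best=None
for s in (1,):
  for ph in np.radians([0,15,-15]):
    f=least_squares(res,[*C,np.arctan2(n[1],n[0]),np.arcsin(n[2]),.035,ph])
    if best is None or f.cost<best.cost: best=f
q=best.x;A=axes_h(q[3],q[4]);J=np.linalg.inv(best.jac.T@best.jac)*2*best.cost/41
print("fit C",q[:3],"yaw,tilt",np.degrees(q[3:5]),"r",q[5],"phase",np.degrees(q[6]),"rms px",np.sqrt(2*best.cost/48),"sd",np.sqrt(np.diag(J)),"deg sd",np.degrees(np.sqrt(np.diag(J))[3:5]))
g,e=tri([(obs[0][0],np.array([194,171.5])/k+[370,0]),(obs[1][0],np.array([225,161])/k+[265,86])])
print("glass",g,e,"in head axes rel. ring",A.T@(g-q[:3]))
dist=-(A.T@(g-q[:3]))[0]
lens=q[:3]-A[:,0]*dist; piv=lens+.05*A[:,0]
print("lens",lens,"pivot",piv,"focus",lens-.2*A[:,0])
E
python3 head.py
```

```text
w2 moved 0.8102100635075686
w3 moved 1.500154559505404
free: C [0.6979 0.3147 0.3404] n [0.0798 0.9712 0.2246] r [0.0315 0.031  0.0312 0.0309 0.031  0.0317 0.0312 0.0312 0.0311 0.0311
 0.0309 0.0311] yaw 85.30504867596208 tilt 12.978775147106232
fit C [0.6979 0.3147 0.3404] yaw,tilt [85.4796 12.6753] r 0.031084464736085556 phase 0.01819409360945468 rms px 0.09269035731130373 sd [0.     0.0001 0.0001 0.0017 0.0017 0.     0.0008] deg sd [0.0986 0.0962]
glass [0.6981 0.3091 0.3379] 0.033130133094952774 in head axes rel. ring [-0.006  -0.0006 -0.0012]
lens [0.6975 0.3089 0.339 ] pivot [0.7013 0.3575 0.35  ] focus [0.6821 0.1143 0.2952]
```

The LED fit is clean: rms 0.09 px, and the pivot height of 0.350 agrees with the text. Next I go above the unit, upright, for a refining look.

```bash
python3 - <<'E'
from h import *
p,R=tool()
RA=Ro.from_euler("xyz",[np.pi,0,np.radians(93.8)])
plan(p,R,[0.569,-0.19,0.36],RA)
E
```

```text
turn total [ 0.0074 -8.1156  0.0085] rows>= 8.115599193522193 | shift total [-11.202   -7.1374   3.1664] rows>= 11.202003102095633
```

carry_out(
  deltas=[
    {"dx": 0,"dy": 0,"dz": 0,"wx": 0,"wy": -0.902,"wz": 0,"gripper": 140},
    {"dx": 0,"dy": 0,"dz": 0,"wx": 0,"wy": -0.902,"wz": 0,"gripper": 140},
    {"dx": 0,"dy": 0,"dz": 0,"wx": 0,"wy": -0.902,"wz": 0,"gripper": 140},
    {"dx": 0,"dy": 0,"dz": 0,"wx": 0,"wy": -0.902,"wz": 0,"gripper": 140},
    {"dx": 0,"dy": 0,"dz": 0,"wx": 0,"wy": -0.902,"wz": 0,"gripper": 140},
    {"dx": 0,"dy": 0,"dz": 0,"wx": 0,"wy": -0.902,"wz": 0,"gripper": 140},
    {"dx": 0,"dy": 0,"dz": 0,"wx": 0,"wy": -0.902,"wz": 0,"gripper": 140},
    {"dx": 0,"dy": 0,"dz": 0,"wx": 0,"wy": -0.902,"wz": 0,"gripper": 140},
    {"dx": 0,"dy": 0,"dz": 0,"wx": 0,"wy": -0.902,"wz": 0,"gripper": 140},
  ],
)

```text
time: 6.0
tool_pos: [0.6962, 0.0427, 0.4269]
ee_rot: [3.135, 0.004, 1.637]
wrist_force: [-0.0, 0.9, -0.0]
width: 0.0425
finger_force: 0.0
```

carry_out(
  deltas=[
    {"dx": -0.933,"dy": -0.595,"dz": 0.264,"wx": 0,"wy": 0,"wz": 0,"gripper": 140},
    {"dx": -0.933,"dy": -0.595,"dz": 0.264,"wx": 0,"wy": 0,"wz": 0,"gripper": 140},
    {"dx": -0.933,"dy": -0.595,"dz": 0.264,"wx": 0,"wy": 0,"wz": 0,"gripper": 140},
    {"dx": -0.933,"dy": -0.595,"dz": 0.264,"wx": 0,"wy": 0,"wz": 0,"gripper": 140},
    {"dx": -0.933,"dy": -0.595,"dz": 0.264,"wx": 0,"wy": 0,"wz": 0,"gripper": 140},
    {"dx": -0.933,"dy": -0.595,"dz": 0.264,"wx": 0,"wy": 0,"wz": 0,"gripper": 140},
    {"dx": -0.933,"dy": -0.595,"dz": 0.264,"wx": 0,"wy": 0,"wz": 0,"gripper": 140},
    {"dx": -0.933,"dy": -0.595,"dz": 0.264,"wx": 0,"wy": 0,"wz": 0,"gripper": 140},
    {"dx": -0.933,"dy": -0.595,"dz": 0.264,"wx": 0,"wy": 0,"wz": 0,"gripper": 140},
    {"dx": -0.933,"dy": -0.595,"dz": 0.264,"wx": 0,"wy": 0,"wz": 0,"gripper": 140},
    {"dx": -0.933,"dy": -0.595,"dz": 0.264,"wx": 0,"wy": 0,"wz": 0,"gripper": 140},
    {"dx": -0.933,"dy": -0.595,"dz": 0.264,"wx": 0,"wy": 0,"wz": 0,"gripper": 140},
    {"dx": 0,"dy": 0,"dz": 0,"wx": 0,"wy": 0,"wz": 0,"gripper": 140},
    {"dx": 0,"dy": 0,"dz": 0,"wx": 0,"wy": 0,"wz": 0,"gripper": 140},
  ],
)

```text
time: 7.17
tool_pos: [0.5686, -0.1906, 0.3606]
ee_rot: [3.139, -0.001, 1.636]
wrist_force: [0.3, -0.2, -0.0]
width: 0.0426
finger_force: 0.0
```

```bash
python3 - <<'E'
from h import *
import pickle
p,R=tool();c=wcal();im=eyes.snapshot("wrist")[:,:,::-1]
cv2.imwrite("pics/w4.png",im);pickle.dump(c,open("w4.pkl","wb"));print(p,R.as_euler("xyz",True))
cv2.imwrite("pics/c3.png",cv2.resize(im[0:267,180:447],None,fx=2.24,fy=2.24,interpolation=cv2.INTER_CUBIC))
E
```

```text
[ 0.5686 -0.1906  0.3606] [179.8445  -0.0547  93.7177]
```

View pics/c3.png

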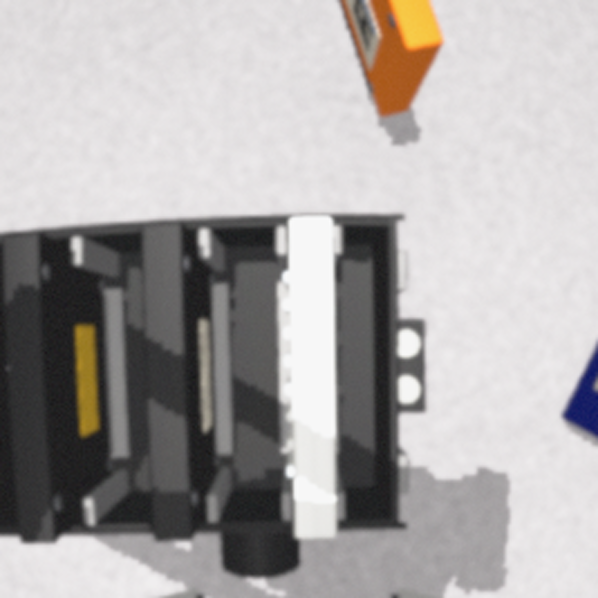

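The crop shows the aluminium unit's top face with corners at about (288,217), (332,216), (336,537) and (294,538). It stands alone in the far slot with clear gaps on both sides.

```bash
python3 - <<'E'
from h import *
import pickle
c=pickle.load(open("w4.pkl","rb"));T=eyes.get_calibration("top");S=eyes.get_calibration("scene")
P=np.array([(288,216.5),(332,215.5),(336,537),(294,538)])/2.24+[180,0]
tp=[(649,87),(474,88),(475,109),(649,107)] # label-y,label+y,back+y,back-y
W=[]
for p in P:
    o,d=ray(c,p); W.append(o+d*(.128-o[2])/d[2])
W=np.array(W);print(W,W.mean(0))
for a,b in ((0,3),(1,2)):
    e=W[a]-W[b];print("len",np.linalg.norm(e),"yaw",np.degrees(np.arctan2(-e[0],e[1])))
print("thick",np.linalg.norm(W[0]-W[1]),np.linalg.norm(W[2]-W[3]))
# height check with two views: back+y=P0,label+y=P1,label-y=P2,back-y=P3
tt=[(75,109),(74,88),(249,88),(249,107)]
ss=[(218,221),(203,236),(72,127),(91,121)]
for p,t,s in zip(P,tt,ss): print(tri([(c,p),(T,np.array(t)/4+[330,235]),(S,np.array(s)/4+[245,195])]))
p,R=tool();yaw=np.radians(3.6)
plan(p,R,[W[:,0].mean(),W[:,1].mean(),.128-.02+.078],Ro.from_euler("xyz",[np.pi,0,np.pi/2+yaw]))
E
```

```text
[[ 0.5592 -0.08    0.128 ]
 [ 0.5756 -0.0785  0.128 ]
 [ 0.5857 -0.2015  0.128 ]
 [ 0.5694 -0.203   0.128 ]] [ 0.5725 -0.1408  0.128 ]
len 0.12333013451569781 yaw 4.724040298052875
len 0.12339827443269379 yaw 4.699052552598762
thick 0.016418611505872087 0.016364252431692077
(array([ 0.5582, -0.0812,  0.1267]), np.float64(1.9231953160367385))
(array([ 0.5735, -0.0793,  0.1258]), np.float64(2.812874157254958))
(array([ 0.582 , -0.2025,  0.1299]), np.float64(4.394242255115968))
(array([ 0.5673, -0.2039,  0.1245]), np.float64(2.4095242364576275))
turn total [ 0.0259 -0.011   0.0275] rows>= 0.02746729218120928 | shift total [2.4405 0.3221 8.7338] rows>= 8.733824652114258
```

carry_out(
  deltas=[
    {"dx": 0,"dy": 0,"dz": 0,"wx": 0.025,"wy": 0,"wz": -0.143,"gripper": 140},
    {"dx": 0.822,"dy": 0.133,"dz": 0,"wx": 0,"wy": 0,"wz": 0,"gripper": 140},
    {"dx": 0.822,"dy": 0.133,"dz": 0,"wx": 0,"wy": 0,"wz": 0,"gripper": 140},
    {"dx": 0.822,"dy": 0.133,"dz": 0,"wx": 0,"wy": 0,"wz": 0,"gripper": 140},
    {"dx": 0,"dy": 0,"dz": 1,"wx": 0,"wy": 0,"wz": 0,"gripper": 140},
    {"dx": 0,"dy": 0,"dz": 1,"wx": 0,"wy": 0,"wz": 0,"gripper": 140},
    {"dx": 0,"dy": 0,"dz": 1,"wx": 0,"wy": 0,"wz": 0,"gripper": 140},
    {"dx": 0,"dy": 0,"dz": 1,"wx": 0,"wy": 0,"wz": 0,"gripper": 140},
    {"dx": 0,"dy": 0,"dz": 0,"wx": 0,"wy": 0,"wz": 0,"gripper": 140},
    {"dx": 0,"dy": 0,"dz": 0,"wx": 0,"wy": 0,"wz": 0,"gripper": 140},
  ],
)

```text
time: 8.05
tool_pos: [0.5727, -0.1391, 0.2781]
ee_rot: [-3.137, -0.004, 1.656]
wrist_force: [-0.6, -0.8, 0.0]
width: 0.0424
finger_force: 0.0
```

```bash
python3 - <<'E'
from h import *
p,R=tool();print(p,R.as_euler("xyz",True))
plan(p,R,[.5725,-.1408,.188],Ro.from_euler("xyz",[180,0,94.7],degrees=True))
E
```

```text
[ 0.5727 -0.1391  0.2781] [-179.7242   -0.2282   94.8804]
turn total [-0.0402 -0.0331  0.0263] rows>= 0.040166775392125334 | shift total [-0.0819 -0.0173  4.5067] rows>= 4.50672889812111
```

carry_out(
  deltas=[
    {"dx": -0.04,"dy": 0,"dz": 0.9,"wx": 0,"wy": 0,"wz": 0,"gripper": 140},
    {"dx": -0.04,"dy": 0,"dz": 0.9,"wx": 0,"wy": 0,"wz": 0,"gripper": 140},
    {"dx": 0,"dy": 0,"dz": 0.9,"wx": 0,"wy": 0,"wz": 0,"gripper": 140},
    {"dx": 0,"dy": 0,"dz": 0.9,"wx": 0,"wy": 0,"wz": 0,"gripper": 140},
    {"dx": 0,"dy": 0,"dz": 0.9,"wx": 0,"wy": 0,"wz": 0,"gripper": 140},
    {"dx": 0,"dy": 0,"dz": 0,"wx": 0,"wy": 0,"wz": 0,"gripper": 140},
    {"dx": 0,"dy": 0,"dz": 0,"wx": 0,"wy": 0,"wz": 0,"gripper": 255},
    {"dx": 0,"dy": 0,"dz": 0,"wx": 0,"wy": 0,"wz": 0,"gripper": 255},
    {"dx": 0,"dy": 0,"dz": 0,"wx": 0,"wy": 0,"wz": 0,"gripper": 255},
    {"dx": 0,"dy": 0,"dz": 0,"wx": 0,"wy": 0,"wz": 0,"gripper": 255},
    {"dx": 0,"dy": 0,"dz": 0,"wx": 0,"wy": 0,"wz": 0,"gripper": 255},
  ],
)

```text
time: 8.97
tool_pos: [0.5727, -0.1419, 0.1906]
ee_rot: [-3.14, -0.002, 1.654]
wrist_force: [-1.0, -0.3, 4.2]
width: 0.0157
finger_force: 30.0
```

carry_out(
  deltas=[
    {"dx": 0,"dy": 0,"dz": -0.4,"wx": 0,"wy": 0,"wz": 0,"gripper": 255},
    {"dx": 0,"dy": 0,"dz": -0.6,"wx": 0,"wy": 0,"wz": 0,"gripper": 255},
    {"dx": 0,"dy": 0,"dz": -0.7,"wx": 0,"wy": 0,"wz": 0,"gripper": 255},
    {"dx": 0,"dy": 0,"dz": -0.7,"wx": 0,"wy": 0,"wz": 0,"gripper": 255},
    {"dx": 0,"dy": 0,"dz": -0.7,"wx": 0,"wy": 0,"wz": 0,"gripper": 255},
    {"dx": 0,"dy": 0,"dz": -0.7,"wx": 0,"wy": 0,"wz": 0,"gripper": 255},
    {"dx": 0,"dy": 0,"dz": -0.7,"wx": 0,"wy": 0,"wz": 0,"gripper": 255},
    {"dx": 0,"dy": 0,"dz": -0.7,"wx": 0,"wy": 0,"wz": 0,"gripper": 255},
    {"dx": 0,"dy": 0,"dz": -0.7,"wx": 0,"wy": 0,"wz": 0,"gripper": 255},
    {"dx": 0,"dy": 0,"dz": -0.7,"wx": 0,"wy": 0,"wz": 0,"gripper": 255},
    {"dx": 0,"dy": 0,"dz": -0.7,"wx": 0,"wy": 0,"wz": 0,"gripper": 255},
    {"dx": 0,"dy": 0,"dz": -0.7,"wx": 0,"wy": 0,"wz": 0,"gripper": 255},
    {"dx": 0,"dy": 0,"dz": 0,"wx": 0,"wy": 0,"wz": 0,"gripper": 255},
    {"dx": 0,"dy": 0,"dz": 0,"wx": 0,"wy": 0,"wz": 0,"gripper": 255},
  ],
)

```text
time: 10.13
tool_pos: [0.5731, -0.1421, 0.35]
ee_rot: [-3.141, -0.002, 1.654]
wrist_force: [-1.0, 0.2, -3.7]
width: 0.0158
finger_force: 30.0
```

```bash
python3 - <<'E'
from h import *
import pickle
p,R=tool();c=wcal();im=eyes.snapshot("wrist")[:,:,::-1]
cv2.imwrite("pics/w5.png",im);pickle.dump(c,open("w5.pkl","wb"));print(p,R.as_euler("xyz",True))
s=eyes.snapshot("scene")[:,:,::-1];cv2.imwrite("pics/s5.png",s)
S=eyes.get_calibration("scene")
# predicted unit centre in tool: x=unit y offset, from grasp
u=proj(S,[.5725,-.14,.22]).astype(int);print(u)
a=cv2.resize(im[0:400,150:480],None,fx=1.2,fy=1.5)[:, :]
a=cv2.resize(im[60:360,180:446],(400,451))
b=cv2.resize(s[u[1]-50:u[1]+63,u[0]-50:u[0]+50],(400,451),interpolation=cv2.INTER_CUBIC)
cv2.imwrite("pics/c5.png",np.hstack([a,b]))
# where label corners should be in scene and top corners in wrist, for nominal grasp
def U(v): # unit coords -> world
    v=np.array(v);return p+R.apply(np.array([v[1],v[0],-v[2]])+[0.0,0,0.1906-.067])
for y in (-1,1):
  for x in (-1,1): print("wrist top corner x,y",x,y,(proj(c,U([x*.008,y*.062,.061]))-[180,60])*[400/266,451/300], "scene",(proj(S,U([x*.008,y*.062,.061]))-(u-50))*[4,451/113])
E
```

```text
[ 0.5731 -0.1421  0.35  ] [-179.9565   -0.1305   94.7591]
[278 214]
wrist top corner x,y -1 -1 [173.8489 539.2223] scene [130.5609  66.7126]
wrist top corner x,y 1 -1 [222.0803 539.2578] scene [110.5846  80.1304]
wrist top corner x,y -1 1 [166.3909 150.0903] scene [273.8154 169.5026]
wrist top corner x,y 1 1 [228.6738 150.0554] scene [253.7406 184.0866]
```

View pics/c5.png

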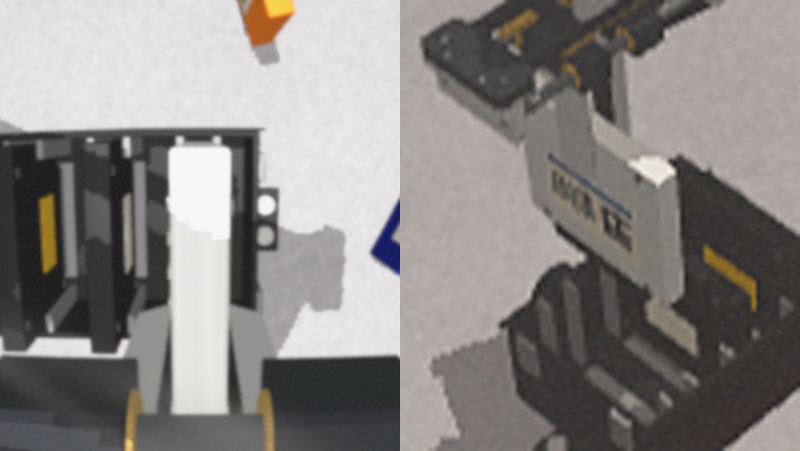

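The left half shows the unit's top edge where the nominal grasp predicts it, with +y corners at (169,150) and (230,149) against a predicted (166,150) and (229,150). The right half shows the unit clear of the box, label side out, with both black units still in their slots. Next I plan the move to the focus.

```bash
cat >tgt.py <<'E'
from h import *
y,t=np.radians([85.48,12.68]);A=Ro.from_euler("ZY",[y,-t]).as_matrix()
F=np.array([.6821,.1143,.2952])
tR=Ro.from_matrix(np.c_[A[:,1],A[:,0],-A[:,2]]); L=np.array([0,.008,.1296]); tp=F-tR.apply(L)
p,R=tool();print(p,"target",tp,tR.as_euler("xyz",True)); plan(p,R,tp,tR)
lab=p+R.apply(L);M=R.as_matrix();U=np.c_[M[:,1],M[:,0],-M[:,2]]
print("label err in head axes mm",1e3*A.T@(lab-F),"rot err deg",np.degrees(Ro.from_matrix(A.T@U).as_rotvec()))
print(robot.get_obs()["joint_positions"],robot.get_obs()["time"])
E
python3 tgt.py
```

```text
[ 0.5727 -0.142   0.3477] target [0.6792 0.0782 0.4199] [167.32   0.   175.48]
turn total [ -1.5367   1.245  -11.6955] rows>= 11.695539210454282 | shift total [-4.4429 11.9078 -1.0213] rows>= 11.907755600322135
label err in head axes mm [-272.956    81.631   -17.6704] rot err deg [ -8.5603  10.5657 -80.4126]
[-0.3398  0.1767  1.1825  0.0017  1.7882 -0.4225] 10.2333
```

carry_out(
  deltas=[
    {"dx": 0,"dy": 0,"dz": 0,"wx": -0.11,"wy": 0.089,"wz": -0.835,"gripper": 255},
    {"dx": 0,"dy": 0,"dz": 0,"wx": -0.11,"wy": 0.089,"wz": -0.835,"gripper": 255},
    {"dx": 0,"dy": 0,"dz": 0,"wx": -0.11,"wy": 0.089,"wz": -0.835,"gripper": 255},
    {"dx": 0,"dy": 0,"dz": 0,"wx": -0.11,"wy": 0.089,"wz": -0.835,"gripper": 255},
    {"dx": 0,"dy": 0,"dz": 0,"wx": -0.11,"wy": 0.089,"wz": -0.835,"gripper": 255},
    {"dx": 0,"dy": 0,"dz": 0,"wx": -0.11,"wy": 0.089,"wz": -0.835,"gripper": 255},
    {"dx": 0,"dy": 0,"dz": 0,"wx": -0.11,"wy": 0.089,"wz": -0.835,"gripper": 255},
    {"dx": 0,"dy": 0,"dz": 0,"wx": -0.11,"wy": 0.089,"wz": -0.835,"gripper": 255},
    {"dx": 0,"dy": 0,"dz": 0,"wx": -0.11,"wy": 0.089,"wz": -0.835,"gripper": 255},
    {"dx": 0,"dy": 0,"dz": 0,"wx": -0.11,"wy": 0.089,"wz": -0.835,"gripper": 255},
    {"dx": 0,"dy": 0,"dz": 0,"wx": -0.11,"wy": 0.089,"wz": -0.835,"gripper": 255},
    {"dx": 0,"dy": 0,"dz": 0,"wx": -0.11,"wy": 0.089,"wz": -0.835,"gripper": 255},
    {"dx": 0,"dy": 0,"dz": 0,"wx": -0.11,"wy": 0.089,"wz": -0.835,"gripper": 255},
    {"dx": 0,"dy": 0,"dz": 0,"wx": -0.11,"wy": 0.089,"wz": -0.835,"gripper": 255},
  ],
)

```text
time: 11.4
tool_pos: [0.5726, -0.1421, 0.347]
ee_rot: [2.919, -0.0, 3.067]
wrist_force: [-0.5, -0.3, -2.2]
width: 0.0161
finger_force: 30.0
```

carry_out(
  deltas=[
    {"dx": -0.317,"dy": 0.85,"dz": -0.073,"wx": 0,"wy": 0,"wz": 0,"gripper": 255},
    {"dx": -0.317,"dy": 0.85,"dz": -0.073,"wx": 0,"wy": 0,"wz": 0,"gripper": 255},
    {"dx": -0.317,"dy": 0.85,"dz": -0.073,"wx": 0,"wy": 0,"wz": 0,"gripper": 255},
    {"dx": -0.317,"dy": 0.85,"dz": -0.073,"wx": 0,"wy": 0,"wz": 0,"gripper": 255},
    {"dx": -0.317,"dy": 0.85,"dz": -0.073,"wx": 0,"wy": 0,"wz": 0,"gripper": 255},
    {"dx": -0.317,"dy": 0.85,"dz": -0.073,"wx": 0,"wy": 0,"wz": 0,"gripper": 255},
    {"dx": -0.317,"dy": 0.85,"dz": -0.073,"wx": 0,"wy": 0,"wz": 0,"gripper": 255},
    {"dx": -0.317,"dy": 0.85,"dz": -0.073,"wx": 0,"wy": 0,"wz": 0,"gripper": 255},
    {"dx": -0.317,"dy": 0.85,"dz": -0.073,"wx": 0,"wy": 0,"wz": 0,"gripper": 255},
    {"dx": -0.317,"dy": 0.85,"dz": -0.073,"wx": 0,"wy": 0,"wz": 0,"gripper": 255},
    {"dx": -0.317,"dy": 0.85,"dz": -0.073,"wx": 0,"wy": 0,"wz": 0,"gripper": 255},
    {"dx": -0.317,"dy": 0.85,"dz": -0.073,"wx": 0,"wy": 0,"wz": 0,"gripper": 255},
    {"dx": -0.317,"dy": 0.85,"dz": -0.073,"wx": 0,"wy": 0,"wz": 0,"gripper": 255},
    {"dx": -0.317,"dy": 0.85,"dz": -0.073,"wx": 0,"wy": 0,"wz": 0,"gripper": 255},
    {"dx": 0,"dy": 0,"dz": 0,"wx": 0,"wy": 0,"wz": 0,"gripper": 255},
    {"dx": 0,"dy": 0,"dz": 0,"wx": 0,"wy": 0,"wz": 0,"gripper": 255},
    {"dx": 0,"dy": 0,"dz": 0,"wx": 0,"wy": 0,"wz": 0,"gripper": 255},
  ],
)

```text
time: 12.82
tool_pos: [0.6793, 0.0774, 0.4194]
ee_rot: [2.921, -0.001, 3.062]
wrist_force: [0.2, 0.1, -2.8]
width: 0.0156
finger_force: 30.0
```

```bash
python3 - <<'E'
exec(open("tgt.py").read())
# average several readings (each camera call passes 0.05 s)
for i in range(5):
    eyes.snapshot("top"); p,R=tool(); M=R.as_matrix()
    print(1e3*A.T@(p+R.apply(L)-F),np.degrees(Ro.from_matrix(A.T@np.c_[M[:,1],M[:,0],-M[:,2]]).as_rotvec()))
E
```

```text
[0.6793 0.0774 0.4194] target [0.6792 0.0782 0.4199] [167.32   0.   175.48]
turn total [-0.0096 -0.0062 -0.0103] rows>= 0.010304557858382628 | shift total [ 0.0058  0.0415 -0.0129] rows>= 0.04154540316281908
label err in head axes mm [-0.9809 -0.0287 -0.2668] rot err deg [ 0.0427  0.0663 -0.0708]
[-0.051   0.3959  0.7789  0.2374  1.9514 -1.4515] 12.8167
[-1.1841 -0.0613  0.0838] [ 0.0112  0.0552 -0.0926]
[-1.2424 -0.1128  0.3992] [-0.0172  0.0421 -0.1033]
[-1.1248 -0.1697  0.769 ] [-0.0533  0.0296 -0.0998]
[-1.0543 -0.2168  0.9902] [-0.0741  0.0259 -0.0944]
[-0.8954 -0.2869  1.2321] [-0.1008  0.0179 -0.0829]
```

carry_out(
  deltas=[
    {"dx": 0,"dy": 0.05,"dz": 0,"wx": 0,"wy": 0,"wz": 0,"gripper": 255},
    {"dx": 0,"dy": 0,"dz": 0,"wx": 0,"wy": 0,"wz": 0,"gripper": 255},
    {"dx": 0,"dy": 0,"dz": 0,"wx": 0,"wy": 0,"wz": 0,"gripper": 255},
    {"dx": 0,"dy": 0,"dz": 0,"wx": 0,"wy": 0,"wz": 0,"gripper": 255},
    {"dx": 0,"dy": 0,"dz": 0,"wx": 0,"wy": 0,"wz": 0,"gripper": 255},
    {"dx": 0,"dy": 0,"dz": 0,"wx": 0,"wy": 0,"wz": 0,"gripper": 255},
  ],
)

```text
time: 13.57
tool_pos: [0.6795, 0.0789, 0.4212]
ee_rot: [2.92, 0.002, 3.062]
wrist_force: [1.1, -0.1, -3.1]
width: 0.0155
finger_force: 30.0
```

```bash
python3 - <<'E'
exec(open("tgt.py").read())
c=wcal();w=eyes.snapshot("wrist")[:,:,::-1].copy();s=eyes.snapshot("scene")[:,:,::-1].copy()
S=eyes.get_calibration("scene")
u=proj(S,F).astype(int);ox,oy=u-[50,62]
a=cv2.resize(w[60:360,180:446],(400,451));b=cv2.resize(s[oy:oy+113,ox:ox+100],(400,451),interpolation=cv2.INTER_CUBIC)
def q(v): v=np.array(v);return p+R.apply(np.array([v[1],v[0],-v[2]])+[0,0,.1236])
for y in (-1,1):
  for x in (-1,1):
    W=(proj(c,q([x*.008,y*.062,.061]))-[180,60])*[400/266,451/300];print("w",x,y,W);cv2.circle(a,tuple(W.astype(int).tolist()),3,(0,0,255),1)
for y in (-1,1):
  for n,v in (("lab top",[.008,y*.04,.019]),("lab bot",[.008,y*.04,-.031]),("top",[.008,y*.062,.061]),("bot",[.008,y*.062,-.049])):
    W=(proj(S,q(v))-[ox,oy])*[4,451/113];print(n,y,W);cv2.circle(b,tuple(W.astype(int).tolist()),3,(0,0,255),1)
cv2.imwrite("pics/c6.png",np.hstack([a,b]))
E
```

```text
[0.6795 0.0789 0.4212] target [0.6792 0.0782 0.4199] [167.32   0.   175.48]
turn total [-0.0011  0.016  -0.0019] rows>= 0.015956506980569427 | shift total [ 0.0097 -0.0498  0.0585] rows>= 0.05845355409268955
label err in head axes mm [ 0.9784 -0.4436  1.1682] rot err deg [-0.1097  0.0078 -0.0134]
[-0.0492  0.3956  0.7758  0.2384  1.9516 -1.4496] 13.5667
w -1 -1 [174.3515 538.119 ]
w 1 -1 [222.6844 538.1377]
w -1 1 [167.0911 147.7767]
w 1 1 [229.4171 147.753 ]
lab top -1 [128.9767 253.228 ]
lab bot -1 [145.6369 323.5656]
top -1 [ 76.2631 212.7947]
bot -1 [115.9567 369.5268]
lab top 1 [259.0373 176.9108]
lab bot 1 [271.8372 247.5092]
top 1 [283.222   94.2434]
bot 1 [309.5411 251.7892]
```

View pics/c6.png

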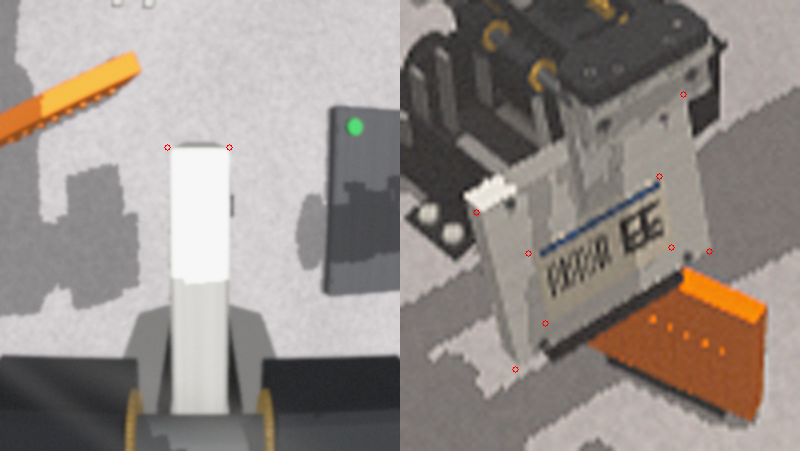

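The left half shows the held unit's top edge within about 1 mm of prediction. The right half shows the label lens-side, stripe up, from about (541,252) to (660,183) and close to the predicted marks. I'll use one last enlarged crop for the level and size.

```bash
python3 - <<'E'
exec(open("tgt.py").read())
s=eyes.snapshot("scene")[:,:,::-1].copy()
S=eyes.get_calibration("scene")
u=proj(S,F).astype(int);ox,oy=u-[35,26]
b=cv2.resize(s[oy:oy+54,ox:ox+70],(770,594),interpolation=cv2.INTER_CUBIC)
def q(v): v=np.array(v);return p+R.apply(np.array([v[1],v[0],-v[2]])+[0,0,.1236])
for y in (-1,1):
  for n,v in (("lab top",[.008,y*.04,.019]),("lab bot",[.008,y*.04,-.031]),("top",[.008,y*.062,.061]),("bot",[.008,y*.062,-.049])):
    W=(proj(S,q(v))-[ox,oy]+.5)*11-.5;print(n,y,W);cv2.circle(b,tuple(W.astype(int).tolist()),3,(0,0,255),1)
cv2.imwrite("pics/c7.png",b)
E
```

```text
[0.6795 0.0789 0.4212] target [0.6792 0.0782 0.4199] [167.32   0.   175.48]
turn total [-0.0011  0.0159 -0.0014] rows>= 0.015860953907243486 | shift total [ 0.0099 -0.0505  0.0584] rows>= 0.058412130497678044
label err in head axes mm [ 0.9923 -0.4451  1.1674] rot err deg [-0.1091  0.0075 -0.0098]
[-0.0491  0.3956  0.7757  0.2384  1.9516 -1.4496] 13.6667
lab top -1 [194.7284 306.9771]
lab bot -1 [240.5463 500.8337]
top -1 [ 49.7673 195.5455]
bot -1 [158.9304 627.513 ]
lab top 1 [552.3806  96.619 ]
lab bot 1 [587.5829 291.1944]
top 1 [ 618.8821 -131.2256]
bot 1 [691.2655 302.9852]
```

View pics/c7.png

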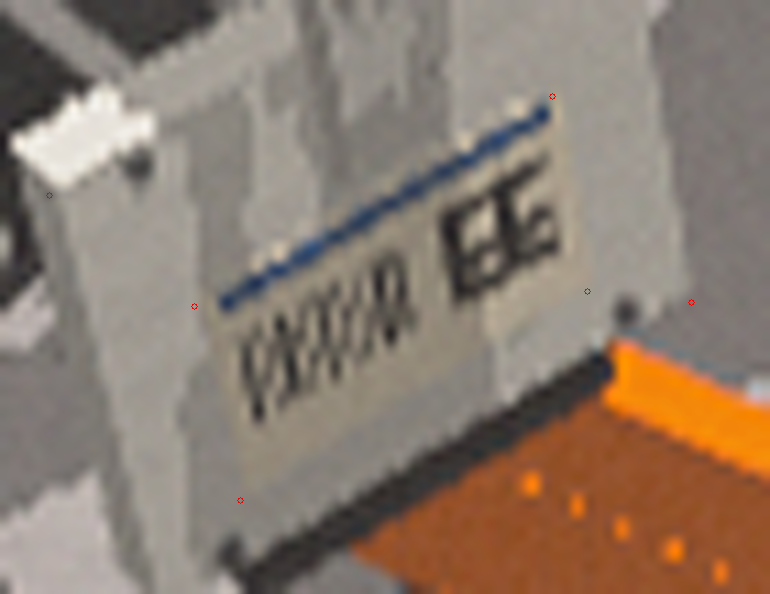

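```bash
python3 -c "
from bench import robot
print(robot.close_job())"
```

```text
the job is handed in; nothing more can be done
None
```

I drew the aluminium unit out of its slot and handed the job in with the arm holding it at the inspection camera: label facing the lens, stripe up, about 1–2 mm from the focus point and within about 0.1° of square by the arm's own pose readings; I have not seen the verdict.

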